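# Pass a coupon rack through the drying chute's spring gate

### The job

Press the red spring gate's long finger bar fully down with one fingertip and keep holding it down while the other finger pushes the rack of black steel coupons along the chute, from the robot's right to its left, until the whole rack is beyond the gate; then take the hand away so that the gate springs up behind the rack. The rack is only pushed along, never lifted or tipped, and the gate must not touch it at any time. Leave the other things on the bench where they are.

Things in the scene. Friction and masses are not known exactly. Their poses are not given: they have to be found in the camera images.
- chute: Fixed level stainless channel on legs. Origin: on the bench under its centre line. Its +y is the direction of travel (roughly the robot's left), +x points away from the robot. Sliding floor at z = 80 mm, 96 mm wide inside (x = -48 to 48 mm), y = -265 to 245 mm; walls 3 mm thick, the near one (-x) rises 12 mm above the floor, the far one 25 mm. Only legs and a drip pan below.
- gate_slot (a point): Point on the chute's floor surface (chute x = 0, y = 30 mm, z = 80 mm) in the middle of the 16 mm wide cross slot: the gate's plane. The near wall is open at the slot and flared just after it. Axes as the chute's (y = travel).
- end_stop (a point): Foot of the plate, 34 mm high, that closes the left end of the chute (chute y = 245 mm, on the floor). On the far side of this left half an air pipe stands on two posts (chute x = 51 to 72 mm, y = 75 to 270 mm, top at z = 184 mm).
- gate (a joint): Red sprung gate, rad: 0 = up, closed; 0.32 = pressed down to its stop, open. Its blade, 6 mm thick, lies across the chute in the slot; up, it slopes from the floor at the far wall to about 30 mm above the floor at the near wall; fully down its top edge is 7 mm below the floor, and from about 0.27 on it clears a sliding rack. Let go, it springs up.
- gate_hinge (a point): The gate's hinge pin, along the chute's y, at the far side of the slot (chute x = 66 mm, z = 68 mm). The finger bar's centre line lies 146 mm from it, on the robot's side of the chute.
- bar_top (a point): Middle of the finger bar's upper face at the gate's plane; moves with the gate. The bar: flat, level lengthways, 30 mm wide, 4 mm thick, outside the near wall from chute y = -240 to 105 mm; press it straight down anywhere (2 N to start, 4 N at the stop); a fingertip slides along it. In the chute's frame: up x = -63, z = 136 mm (outer edge higher, slope 0.32 rad); down x = -78, z = 92 mm (level).
- rack: Loose aluminium rack, six black steel coupons standing across it, teal tag on its back plate; 88 mm wide (x), 110 long (y), 52 high, about 0.5 kg. It stands in the right-hand end of the chute before the gate, nearly square. Origin: centre of its underside; y = travel. The plates at y = +-55 mm are 88 mm wide, 5 to 49 mm above its underside; push the back one (-y).
- raw_rack: Bystander: a similar grey rack with bright coupons, 88 x 110 x 52 mm, standing on the bench. Origin: centre of its underside.
- spray_bottle: Bystander: blue spray bottle, 74 mm across, 207 mm high. Origin: centre of its underside.
- squeeze_bottle: Bystander: small white bottle with green label, 52 mm across, 115 mm high, beyond the chute. Origin: centre of its underside.
- wax_tin: Bystander: red-banded tin, 72 mm across, 45 mm high. Origin: centre of its underside.
- brush: Bystander: flat brush, 190 x 40 x 14 mm, wooden handle and dark bristles, lying on the bench beyond the chute. Origin: underside, at its middle.
- sanding_block: Bystander: orange block 45 x 95 x 28 mm on the bench on the robot's side of the chute. Origin: centre of its underside.
- tape_roll: Bystander: roll of masking tape, 90 mm across, 24 mm high, on the bench on the robot's side of the chute. Origin: centre of its underside.
Not all that is in view belongs to the job. Leave any green look-alike of the rack alone.

How it is judged:
On the way, in this order (a step that is already met when the one before it is completed fails the run):
1. a finger holds the gate down while the rack still stands wholly before it (value of joint gate above 0.26 rad and contact force between the fingers and gate above 0.5 N and y of rack in the frame of gate_slot below -0.058 m), for 0.1 s.
2. the rack is pushed through across the gate while a finger holds the gate down (value of joint gate above 0.26 rad and contact force between the fingers and gate above 0.5 N and contact force between the fingers and rack above 0.2 N and y of rack in the frame of gate_slot between -0.04 and 0.045 m), for 0.1 s.
At the end, for the whole second after the job is handed in: The rack stands flat and at rest on the chute's floor, wholly beyond the gate (its back plate at least 3 mm past the gate's plane), square to the chute within 0.12 rad, and the gate is up again (joint below 0.04 rad) (y of rack in the frame of gate_slot above 0.058 m and x of rack in the frame of gate_slot between -0.02 and 0.02 m and z of rack in the frame of gate_slot between -0.005 and 0.005 m and angle between rack's own z axis and vertical below 0.05 rad and angle between the y axis of rack and the y axis of chute, either way round below 0.12 rad and linear speed of rack below 0.01 m/s and value of joint gate below 0.04 rad); the robot touches nothing.
It fails at once if the gate touches the rack (more than 1.5 N) (contact force between gate and rack above 1.5 N).
It fails at once if the gate is let up under the rack while the rack is across it (y of rack in the frame of gate_slot between -0.05 and 0.05 m and value of joint gate below 0.22 rad).
It fails at once if the rack is lifted (10 mm) or tipped (0.15 rad) (z of rack in the frame of gate_slot above 0.01 m or angle between rack's own z axis and vertical above 0.15 rad).
It fails at once if another thing on the bench is moved by more than 30 mm (distance of any of raw_rack, spray_bottle, squeeze_bottle, wax_tin, brush, sanding_block, tape_roll from where it was at the start of the episode above 0.03 m).
It also fails if it takes over 51 s, if anything falls off the work surface, if the arm or the gripper's body presses on something with over 40 N, if the wrist force passes 120 N, or if a joint passes its speed limit or range.

### The arm

A 7-joint arm with a two-finger parallel gripper is mounted at the origin on the work surface. World frame = base frame: x ahead of the robot, y to its left, z up, the work surface at z = 0. Lengths are in m, angles in rad, forces in N, time in s.
With the tool pointing down it reaches from about 0.425 to 0.95 m from the base axis. Payload 4.7 kg.
Tool frame: the origin (TCP) lies between the finger pads; the fingertips stand 25 mm ahead of it and the grasp point (between the pads) lies 6 mm ahead of it; z points along the fingers, y is the line along which they close (so a half turn about z gives the same grasp; the last joint's range is limited). The gripper opens to 85 mm and grips with 20 to 120 N. Pads are 22 mm wide; open, the fingers measure 114 mm over their backs; the gripper's body (76 mm by 85 mm) begins 54 mm behind the grasp point. The pads swing forward as they close: fully open they stand 13 mm farther back than shut.
Start: joints at [-1.275, 0.469, -0.049, 1.532, 0.024, 1.141, -0.082], TCP at [0.215, 0.64, 0.236] pointing down, gripper open.
Joint ranges: [-2.59, 2.59], [-0.33, 1.99], [-1.39, 1.29], [0.1, 2.45], [-1.04, 4.18], [0.21, 1.99], [-2.66, 2.66]. Speed limits (rad/s): [2.57, 2.57, 3.14, 3.14, 3.14, 3.14, 3.14].

### API

Orientations are given as a 3x3 rotation matrix whose columns are the frame's x, y, z axes.
In Python, from rig import * gives the robot as it stands. Calls block until the motion is done:
- movep(position, orientation): joint-space move of the TCP to a pose.
- move_l(position, attitude=None, feed=0.15, until_force=None): straight line of the TCP; attitude=None keeps the orientation; feed is the mean speed in m/s. With until_force (N) it stops when the force on the tool has changed by that much, and returns True; else False.
- move_joints(angles): joint-space move.
- command_gripper(opening, newtons=None): finger opening in m; newtons is the grip in N (None keeps the last); returns when the fingers have stopped.
- sleep(seconds).
- inverse_kinematics(position, orientation): joint angles nearest the present ones, or None.
- sense(): the state.
- camera(name): name is "scene" or "side" or "wrist"; returns (picture, depth): 480x640x3 uint8, red, green, blue; 480x640 float32, m along the optical axis (not along the pixel's ray), 0 where there is no reading.
- camera_params(name): a dict with "K" (3x3 intrinsics, pixels), "dist" ([k1, k2, p1, p2, k3] as OpenCV has them; the pictures are not rectified), "position" and "rotation" of the camera in the world; the wrist camera has in their place "tool_from_camera" (4x4, takes a point from camera to tool coordinates, whose origin is the TCP and whose axes are the flange's). Camera axes: x right, y down, z forward; pixel columns grow to the right and rows downward; lengths in m; the calibration is good to about 2 mm. A picture is of the moment at which its call begins: read the wrist's pose just before it. camera_params takes no time and is no camera call.
A pose or a line that the arm cannot do raises Unreachable and nothing moves.
- finish_job(): hands the job in, once; it reports no verdict.
The state is a dict: "time_s": time; "joint_pos": joint angles; "qd": joint speeds; "joint_efforts": joint torques, N m; "position": TCP position; "tcp_rot": TCP orientation; "wrist_force": force on the tool from outside, world axes, zero at the start; "ft_torque": the same for the moment, N m; "finger_gap": finger opening in m.
Only numpy, scipy, OpenCV 4.12 (cv2) and the standard library are available. Lean on these libraries where they do the work, as an engineer would, in place of code of your own. Each camera call takes 0.05 s, during which the arm holds its last target. There are 200 camera calls.

## Working session

There is one attempt and no reset: what is moved stays moved. The work goes in short steps, each a Python script; the robot and the scene stay as the last script left them, time stands still between calls to the robot, and variables do not carry over. Pictures are saved under pics/ and viewed, on a budget of 10 in all, crops included, one or two more only if the job needs it, and the job is handed in when it is done.

```bash
ls; mkdir -p pics; python3 - <<'E'
from rig import *
import cv2,numpy as np
for n in ["scene","side"]:
    p,d=camera(n); c=camera_params(n); cv2.imwrite(f"pics/{n}0.png",p[:,:,::-1]); np.save(f"pics/{n}0d.npy",d)
    print(n,c)
s=sense();print(s)
E
```

```text
pics
scene {'K': array([[515.75041475,   0.        , 324.77221484],
       [  0.        , 515.75041475, 237.07947024],
       [  0.        ,   0.        ,   1.        ]]), 'dist': array([-0.06976854,  0.        ,  0.        ,  0.        ,  0.        ]), 'position': array([1.03689065, 0.9925658 , 0.89164566]), 'rotation': array([[-0.8886096 ,  0.24604326, -0.38708615],
       [ 0.45818234,  0.51485978, -0.7245608 ],
       [ 0.02102179, -0.82120772, -0.57024202]])}
side {'K': array([[612.82240049,   0.        , 317.19411216],
       [  0.        , 612.82240049, 251.41376876],
       [  0.        ,   0.        ,   1.        ]]), 'dist': array([-0.14573044,  0.        ,  0.        ,  0.        ,  0.        ]), 'position': array([ 0.26510467, -1.11226689,  0.93305315]), 'rotation': array([[ 0.97745434, -0.13560798,  0.16184405],
       [-0.21035235, -0.5589682 ,  0.80206386],
       [-0.01830058, -0.81802508, -0.57489135]])}
{'time_s': 0.1, 'joint_pos': array([-1.27488613,  0.4693727 , -0.04860379,  1.53358502,  0.02405441,
        1.14099369, -0.08228993]), 'qd': array([-0.00066183, -0.00226134,  0.00043521, -0.00171624,  0.00027497,
       -0.00067524, -0.0005319 ]), 'joint_efforts': array([ 5.15196134e-04, -5.11515248e+01, -4.70612850e-02, -2.38389838e+01,
        1.07528607e-02,  4.35469905e-03, -2.69459343e-05]), 'position': array([0.21521562, 0.63922132, 0.23525387]), 'tcp_rot': array([[-9.47720309e-01,  3.19101729e-01, -5.50928669e-04],
       [ 3.19102204e-01,  9.47718805e-01, -1.68809103e-03],
       [-1.65473066e-05, -1.77564071e-03, -9.99998423e-01]]), 'wrist_force': array([0.42073163, 0.2456098 , 0.07632781]), 'ft_torque': array([-0.03028327, -0.03473495, -0.03835583]), 'finger_gap': 0.0852689904606157}
```

View pics/scene0.png

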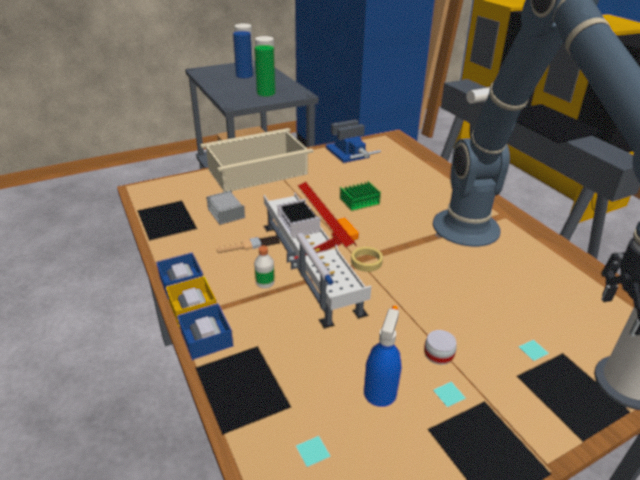

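View pics/side0.png

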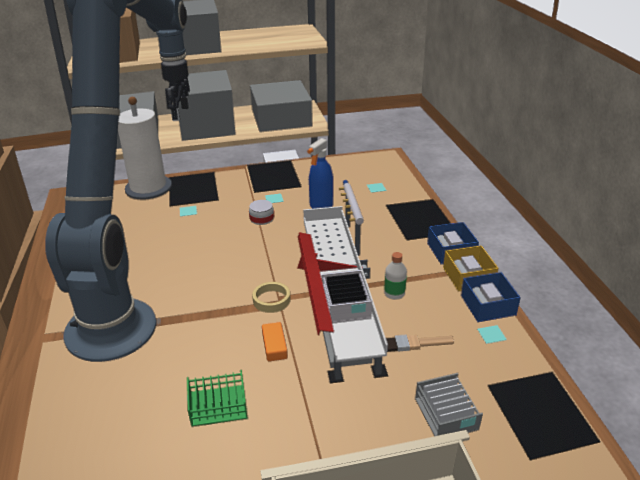

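Side view: the black-coupon rack with the teal tag stands in the chute at (348,292), behind the red gate at (330,265). The bar runs from (303,235) to (325,330). The green rack at (217,400) is the look-alike and the grey rack at (448,405) is a bystander, so the one in the chute is meant. I'll confirm with a crop and point-cloud measurements.

```bash
cat > h.py <<'E'
import numpy as np,cv2
from rig import camera_params
def cloud(n,d,T=None):
    c=camera_params(n); h,w=d.shape
    u,v=np.meshgrid(np.arange(w),np.arange(h))
    q=cv2.undistortPoints(np.stack([u,v],-1).reshape(-1,1,2).astype(float),c["K"],c["dist"]).reshape(h,w,2)
    P=np.dstack([q,np.ones((h,w))])*d[...,None]
    if T is not None: return P@T[:3,:3].T+T[:3,3]
    return P@c["rotation"].T+c["position"]
def proj(n,X):
    c=camera_params(n); R=c["rotation"].T
    return cv2.projectPoints(np.array(X,float).reshape(-1,1,3),cv2.Rodrigues(R)[0],-R@c["position"],c["K"],c["dist"])[0].reshape(-1,2)
E
python3 - <<'E'
from h import *
for n in ["side","scene"]:
    im=cv2.imread(f"pics/{n}0.png"); d=np.load(f"pics/{n}0d.npy"); P=cloud(n,d); hsv=cv2.cvtColor(im,cv2.COLOR_BGR2HSV)
    reg=(P[...,0]>.3)&(P[...,0]<.95)&(P[...,1]>-.5)&(P[...,1]<.5)&(d>0)
    red=reg&((hsv[...,0]<4)|(hsv[...,0]>175))&(hsv[...,1]>170)&(P[...,2]>.1)
    p=P[red]; print(n,"red",len(p),p.min(0),p.max(0)); 
    b=p; m=np.median(b,0); b=b[:,:2]
    print(cv2.fitLine(b.astype(np.float32),cv2.DIST_HUBER,0,.01,.01).ravel(), 'z',np.percentile(p[:,2],[5,50,95]))
    f=reg&(P[...,2]>.076)&(P[...,2]<.084)&(hsv[...,1]<60); r=cv2.minAreaRect(P[f][:,:2].astype(np.float32)*1000); print("floor",f.sum(),r,cv2.boxPoints(r))
    k=reg&(hsv[...,2]<60)&(P[...,2]>.1); print("black",k.sum(),np.median(P[k],0) if k.any() else 0)
im=cv2.imread("pics/side0.png")[190:400,250:460]; cv2.imwrite("pics/crop.png",cv2.resize(im,None,fx=2.8,fy=2.8,interpolation=2))
E
```

```text
side red 1408 [ 0.43525431 -0.26379219  0.10003965] [0.52149006 0.08318746 0.14396971]
[ 0.07815295  0.9969414   0.4603428  -0.10485001] z [0.12960877 0.13595316 0.14092075]
floor 3587 ((585.8670654296875, -37.806427001953125), (520.9192504882812, 209.78549194335938), 85.81346130371094) [[ 462.23965 -289.9135 ]
 [ 671.46533 -305.22864]
 [ 709.4945   214.30066]
 [ 500.2688   229.61578]]
black 1024 [ 0.52553609 -0.126286    0.12706783]
scene red 574 [ 0.4463668  -0.2532663   0.10002378] [0.50742866 0.08049484 0.14181556]
[ 0.08584715  0.9963083   0.46893373 -0.07556855] z [0.11965629 0.13263503 0.1369479 ]
floor 1420 ((596.2180786132812, 82.255859375), (748.6512451171875, 213.0725555419922), 86.63836669921875) [[ 467.91544 -285.1786 ]
 [ 680.6214  -297.67273]
 [ 724.52075  449.6903 ]
 [ 511.81476  462.18445]]
black 380 [ 0.52896759 -0.12256409  0.12535631]
```

View pics/crop.png

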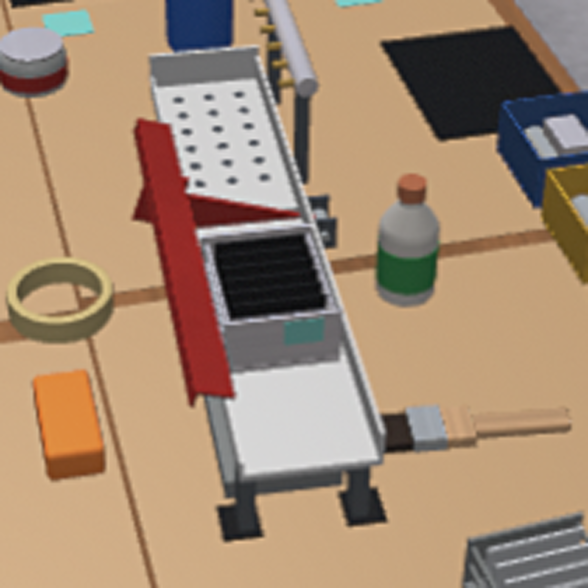

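The crop confirms it: black coupons, teal tag, inside the chute just before the red gate. Next I fit the chute pose.

```bash
cat > fit.py <<'E'
from h import *
from scipy.optimize import minimize
def fit(P,im,d,tag):
    hsv=cv2.cvtColor(im,cv2.COLOR_BGR2HSV)
    reg=(P[...,0]>.35)&(P[...,0]<.7)&(P[...,1]>-.35)&(P[...,1]<.35)&(d>0)
    red=P[reg&((hsv[...,0]<4)|(hsv[...,0]>175))&(hsv[...,1]>170)&(P[...,2]>.125)]
    flo=P[reg&(abs(P[...,2]-.08)<.003)&(hsv[...,1]<60)]
    bx,by,_,_=0,0,0,0
    l=cv2.fitLine(red[:,:2].astype(np.float32),cv2.DIST_HUBER,0,.01,.01).ravel()
    def s(a,b): return 1/(1+np.exp(-np.clip((b-abs(a))/.002,-50,50)))
    def cost(q):
        c,sn=np.cos(q[2]),np.sin(q[2]); R=np.array([[c,-sn],[sn,c]])
        f=(flo[:,:2]-q[:2])@R; r=(red[:,:2]-q[:2])@R
        return -np.mean(s(f[:,0],.047)*s(f[:,1]+.01,.255))-np.mean(s(r[:,0]+.063,.0143)*s(r[:,1]+.0675,.1725))
    y0=l[:2]*np.sign(l[1]); x0=np.array([y0[1],-y0[0]])
    q0=np.r_[red[:,:2].mean(0)+.063*x0+.0675*y0,np.arctan2(-y0[0],y0[1])]
    best=min((minimize(cost,q0+[dx,dy,0],method="Nelder-Mead",options=dict(xatol=1e-5,fatol=1e-6,initial_simplex=(q0+[dx,dy,0])+np.r_[np.zeros((1,3)),np.diag([.01,.01,.03])])) for dx in(-.01,.0,.01) for dy in (-.02,0,.02)),key=lambda o:o.fun)
    q=best.x; c,sn=np.cos(q[2]),np.sin(q[2]); R=np.array([[c,-sn],[sn,c]])
    L=lambda X:np.c_[(X[:,:2]-q[:2])@R,X[:,2]]
    pc=lambda X:np.round(np.percentile(L(X)*1000,[1,10,50,90,99],axis=0).T,1)
    print(tag,"pose",q,"cost",best.fun,len(red),len(flo)); print("red\n",pc(red),"\nfloor\n",pc(flo))
    Q=L(P.reshape(-1,3)).reshape(P.shape); inn=(d>0)&(abs(Q[...,0])<.046)&(Q[...,1]>-.26)&(Q[...,1]<.02)
    k=P[inn&(hsv[...,2]<60)&(P[...,2]>.115)]; print("black\n",pc(k))
    rk=P[inn&(P[...,2]>.092)&(P[...,2]<.125)&(abs(Q[...,0])<.035)&~((hsv[...,2]<60)|(hsv[...,1]>170))]; print("plate\n",pc(rk))
    t=P[inn&(hsv[...,0]>75)&(hsv[...,0]<100)&(hsv[...,1]>70)]
    if len(t): print("teal\n",pc(t))
    return q
E
python3 - <<'E'
from fit import *
for n in ["side","scene"]:
    im=cv2.imread(f"pics/{n}0.png"); d=np.load(f"pics/{n}0d.npy"); fit(cloud(n,d),im,d,n)
E
```

```text
side pose [ 0.52994578 -0.02967144 -0.07742845] cost -1.7555939114839718 1362 3238
red
 [[ -78.1  -75.8  -64.3  -52.   -48.5]
 [-234.6 -211.1  -93.    56.3   98.2]
 [ 129.   131.9  136.1  140.1  142.5]] 
floor
 [[ -41.9  -30.9    8.2   45.8  135.9]
 [-261.9 -244.4   -1.6  207.9  248.8]
 [  77.1   77.8   79.8   81.9   82.9]]
black
 [[ -34.4  -28.6   -0.2   28.3   35.1]
 [-143.5 -139.8 -108.6  -66.1  -62. ]
 [ 117.7  121.9  127.2  132.   134.2]]
plate
 [[ -34.3  -29.3   -2.    27.8   34.1]
 [-160.8 -158.7 -156.   -78.2  -47.1]
 [  92.7   96.   111.1  123.2  124.8]]
teal
 [[   3.6    5.8   16.7   27.6   29.5]
 [-161.  -159.  -156.9 -154.9 -152.6]
 [ 103.   106.1  114.1  124.1  125.6]]
scene pose [ 0.53491754 -0.01638924 -0.06188033] cost -1.7182554549619347 541 1010
red
 [[ -74.4  -70.4  -62.4  -53.8  -48.6]
 [-234.5 -192.8  -41.    69.7   90.9]
 [ 127.1  129.4  132.8  136.2  138.9]] 
floor
 [[ -47.6  -41.3   -3.3   57.7  154.4]
 [-264.1 -137.6   90.9  201.2  241.6]
 [  77.    77.3   78.5   81.6   82.8]]
black
 [[ -33.5  -27.     0.6   27.5   33.5]
 [-152.4 -144.7 -107.2  -75.6  -70.8]
 [ 118.2  120.6  125.4  129.1  131.2]]
plate
 [[ -34.2  -26.1    6.2   33.2   34.5]
 [-168.6 -162.4  -59.3  -55.1  -51.4]
 [  92.8   96.   114.4  123.   124.7]]
teal
 [[ -28.5  -22.9   -8.3   22.    28.1]
 [-146.3 -134.7 -120.4  -89.2  -87.6]
 [ 117.1  120.7  125.5  129.2  131.5]]
```

```bash
cat >> h.py <<'E'
def Rt(yaw,sgn):  # tool down, tool y along sgn*chute x
    xc=np.array([np.cos(yaw),np.sin(yaw),0]); y=sgn*xc; z=np.array([0,0,-1.]); return np.column_stack([np.cross(y,z),y,z])
def W(q,p):
    c,s=np.cos(q[2]),np.sin(q[2]); return np.array([q[0]+c*p[0]-s*p[1],q[1]+s*p[0]+c*p[1],p[2]])
E
python3 - <<'E'
from rig import *; from fit import *
q=[.530,-.028,-.077]; s=sense()
print(camera_params("wrist")["tool_from_camera"].round(3))
for sg in (1,-1):
  for p in [(-.03,-.19,.40),(-.03,-.19,.11),(-.03,.04,.11)]:
    j=inverse_kinematics(W(q,p),Rt(q[2],sg)); print(sg,p,None if j is None else np.round(j,2))
E
```

```text
[[ 0.    -0.966 -0.259  0.065]
 [ 1.    -0.     0.001  0.001]
 [-0.001 -0.259  0.966 -0.138]
 [ 0.     0.     0.     1.   ]]
1 (-0.03, -0.19, 0.4) [-0.66  0.22  1.22  1.67 -0.21  1.4   0.51]
1 (-0.03, -0.19, 0.11) [-0.37  0.55  0.95  2.04 -0.6   0.86  0.85]
1 (-0.03, 0.04, 0.11) [-0.53  0.38  0.53  2.08 -0.28  0.74  0.09]
-1 (-0.03, -0.19, 0.4) [-0.7   0.24  1.28  1.67 -0.24  1.4  -2.6 ]
-1 (-0.03, -0.19, 0.11) [-0.46  0.64  1.11  2.04 -0.73  0.93 -2.16]
-1 (-0.03, 0.04, 0.11) [ 0.76  0.65 -1.18  2.02  0.74  0.99  2.27]
```

```bash
python3 - <<'E'
from rig import *; from fit import *
q=[.530,-.028,-.077]; s=sense()
move_l(s["position"]+[0,0,.17],feed=.3)
movep(W(q,(-.02,-.09,.42)),Rt(q[2],1)); sleep(.3)
s=sense(); p,d=camera("wrist"); im=p[:,:,::-1].copy(); cv2.imwrite("pics/w1.png",im); np.save("pics/w1d.npy",d)
T=np.eye(4);T[:3,:3]=s["tcp_rot"];T[:3,3]=s["position"]; T=T@camera_params("wrist")["tool_from_camera"]; np.save("pics/w1T.npy",T)
print(s["time_s"],s["position"],s["joint_pos"].round(2),s["wrist_force"])
fit(cloud("wrist",d,T),im,d,"wrist")
E
```

```text
3.9583 [ 0.50321291 -0.11601909  0.41997985] [-0.69  0.1   0.93  1.66 -0.08  1.42  0.18] [-0.13823876  0.23077437 -0.01931262]
wrist pose [ 0.53314878 -0.02447709 -0.07378273] cost -1.8031228116950868 6823 15587
red
 [[ -79.1  -75.1  -63.5  -51.7  -48.9]
 [-233.2 -192.8  -42.5   76.6  101.3]
 [ 130.4  133.   136.8  140.4  142.2]] 
floor
 [[ -45.9  -37.5    2.6   42.6  124.5]
 [-259.4 -223.3   18.7  130.3  151.1]
 [  78.    79.2   80.4   81.6   82.6]]
black
 [[ -44.8  -35.4    2.2   39.    44.9]
 [-124.7  -94.9  -81.2  -73.1  -72.1]
 [ 125.8  475.9  500.3  514.7  518.2]]
plate
 [[ -34.   -28.2   -1.6   27.9   34.8]
 [-155.3 -154.8 -154.   -49.9  -49. ]
 [  92.2   93.3  104.2  121.3  124.6]]
teal
 [[ -44.8  -34.8    4.9   37.8   44. ]
 [-139.9 -103.2  -81.8  -73.3  -71.9]
 [ 101.6  129.2  499.8  513.3  518. ]]
```

View pics/w1.png

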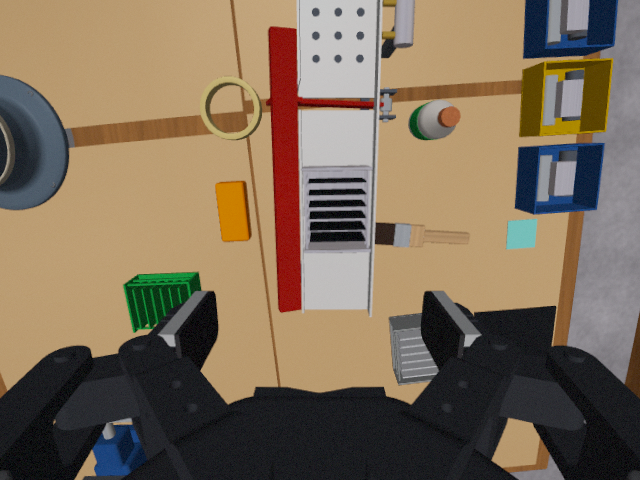

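Wrist view: the rack is at (337,208), the gate blade at (330,103), the bar at (285,170), and the finger pads are at (190,330) and (450,330). The chute fit matches all given sizes. Next I set the opening and measure the fingertips in the tool frame and the blade position.

```bash
python3 - <<'E'
from rig import *; from fit import *
q=np.array([.533,-.0245,-.0738])
im=cv2.imread("pics/w1.png"); d=np.load("pics/w1d.npy"); P=cloud("wrist",d,np.load("pics/w1T.npy")); hsv=cv2.cvtColor(im,cv2.COLOR_BGR2HSV)
c,s=np.cos(q[2]),np.sin(q[2]); Q=P.copy(); Q[...,:2]=(P[...,:2]-q[:2])@np.array([[c,-s],[s,c]])
b=Q[(d>0)&((hsv[...,0]<4)|(hsv[...,0]>175))&(hsv[...,1]>150)&(abs(Q[...,0])<.035)&(abs(Q[...,1])<.1)]; print("blade y",np.percentile(b[:,1],[5,50,95]))
for x0,x1 in((-.04,-.02),(.02,.04)):
  for nm,lo,hi in(("back",-.17,-.14),("front",-.06,-.04)):
    m=(d>0)&(Q[...,0]>x0)&(Q[...,0]<x1)&(Q[...,1]>lo)&(Q[...,1]<hi)&(Q[...,2]>.12)&(Q[...,2]<.14); print(nm,x0,np.percentile(Q[m][:,1],[3,50,97]).round(4))
command_gripper(.064); print(sense()["finger_gap"])
p,d=camera("wrist"); cv2.imwrite("pics/w2.png",p[:,:,::-1]); F=cloud("wrist",d,camera_params("wrist")["tool_from_camera"])
for sg in(1,-1):
    m=(d>0)&(F[...,2]>-.02)&(F[...,2]<.06)&(F[...,1]*sg>0)
    f=F[m]; print(sg,m.sum(),np.percentile(f*1000,[.5,5,50,95,99.5],axis=0).T.round(1))
    t=f[f[:,2]>np.percentile(f[:,2],99.5)-.008]; print("tip",t.min(0).round(4),t.max(0).round(4))
print(sense()["time_s"])
E
```

```text
blade y [0.02789525 0.02895056 0.03221949]
back -0.04 [-0.1583 -0.1547 -0.1401]
front -0.04 [-0.0565 -0.0524 -0.05  ]
back 0.02 [-0.1572 -0.1543 -0.141 ]
front 0.02 [-0.0578 -0.0513 -0.049 ]
0.06419993489589038
1 923 [[ -9.8  -7.6   7.8  12.4  12.7]
 [ 31.9  32.   32.4  44.1  45.9]
 [-20.  -19.4 -12.9  -3.8  -1.5]]
tip [-0.0106  0.0318 -0.0095] [ 0.0126  0.0441 -0.0006]
-1 922 [[ -9.9  -7.8   7.8  12.3  12.7]
 [-45.2 -43.7 -31.8 -31.4 -31.3]
 [-19.9 -19.3 -12.8  -3.7  -1.8]]
tip [-0.0101 -0.0438 -0.0098] [ 0.0127 -0.0313 -0.0014]
4.4083
```

```bash
cat >> h.py <<'E'
q=np.array([.533,-.0245,-.0738])
def st(tag):
    from rig import sense
    s=sense(); c,sn=np.cos(q[2]),np.sin(q[2]); l=(s["position"][:2]-q[:2])@np.array([[c,-sn],[sn,c]])
    fl=s["wrist_force"][:2]@np.array([[c,-sn],[sn,c]])
    print(tag,round(s["time_s"],2),"chute xyz",l.round(4),s["position"][2].round(4),"F",fl.round(1),s["wrist_force"][2].round(1),"gap",round(s["finger_gap"],4)); return s
E
python3 - <<'E'
from rig import *; from h import *
R=Rt(q[2],1)
movep(W(q,(-.0345,-.183,.30)),R); st("above")
move_l(W(q,(-.0345,-.183,.175)),feed=.12); st("low")
print(move_l(W(q,(-.0345,-.183,.086)),feed=.05,until_force=10)); st("press"); sleep(.3); s=st("rest")
p,d=camera("wrist"); cv2.imwrite("pics/w3.png",p[:,:,::-1])
p,d=camera("side"); cv2.imwrite("pics/s3.png",cv2.resize(p[190:400,230:440,::-1],None,fx=2.8,fy=2.8,interpolation=2))
P=cloud("side",d); hsv=cv2.cvtColor(p,cv2.COLOR_RGB2HSV); m=(d>0)&((hsv[...,0]<4)|(hsv[...,0]>175))&(hsv[...,1]>170)&(P[...,2]>.07)&(P[...,0]<.55)&(P[...,0]>.4)
print("bar z",np.percentile(P[m][:,2],[5,50,95]))
E
```

```text
above 5.06 chute xyz [-0.0335 -0.1825] 0.3009 F [ 0.2 -0.3] 0.6 gap 0.0638
low 6.25 chute xyz [-0.034  -0.1832] 0.1757 F [-0.3  0.2] 0.0 gap 0.0639
True
press 7.79 chute xyz [-0.0354 -0.183 ] 0.0905 F [-2.   1.3] 9.3 gap 0.0637
rest 8.09 chute xyz [-0.0354 -0.183 ] 0.0905 F [-0.9  0.6] 8.5 gap 0.0637
bar z [0.08822416 0.09137048 0.09443784]
```

View pics/s3.png

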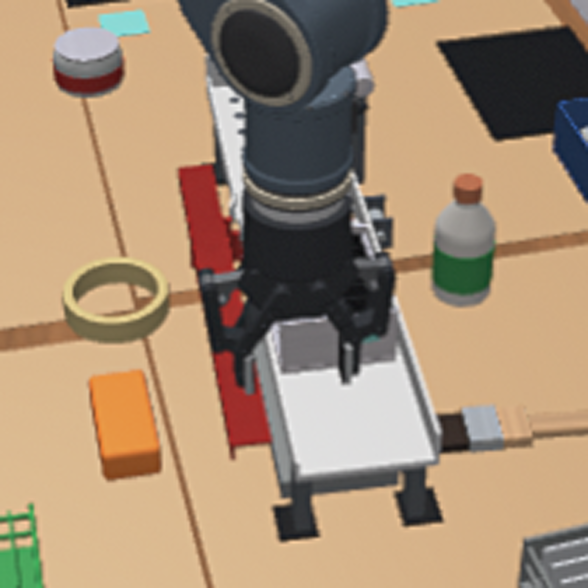

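View pics/w3.png

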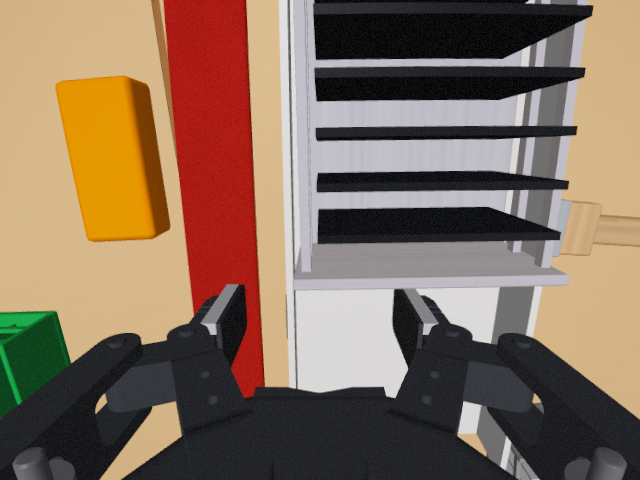

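```bash
python3 - <<'E'
from rig import *; from h import *
s=st("now"); p,d=camera("wrist"); F=cloud("wrist",d,camera_params("wrist")["tool_from_camera"])
m=(d>0)&(F[...,2]<.03)&(abs(F[...,1])<.1)
for lo,hi in((-.14,-.1),(-.1,-.08),(-.08,-.06),(-.06,-.045),(-.045,-.03),(-.03,-.02),(-.02,-.01),(-.01,.0),(0,.01),(.01,.03)):
    k=m&(F[...,2]>=lo)&(F[...,2]<hi)&(F[...,0]<.04)
    if k.sum()>20: f=F[k]*1000; print(lo,hi,k.sum(),"x",np.percentile(f[:,0],[1,99]).round(1),"y",np.percentile(f[:,1],[1,99]).round(1))
# rack top in world
T=np.eye(4);T[:3,:3]=s["tcp_rot"];T[:3,3]=s["position"]
P=F@T[:3,:3].T+T[:3,3]; c,sn=np.cos(q[2]),np.sin(q[2]); Q=P.copy(); Q[...,:2]=(P[...,:2]-q[:2])@np.array([[c,-sn],[sn,c]])
k=(d>0)&(abs(Q[...,0])<.046)&(Q[...,1]>-.165)&(Q[...,1]<-.05)&(Q[...,2]>.1)&(F[...,0]>.02)
print("rack top z",np.percentile(Q[k][:,2],[50,90,99,99.9]), "back y",np.percentile(Q[k][:,1],[.5,1,2,5]))
for x0 in(-.035,-.015,.005,.02):
  kk=k&(abs(Q[...,0]-x0)<.006); print(x0,np.percentile(Q[kk][:,1],1).round(4))
b=Q[(d>0)&(p[...,0]>130)&(p[...,1]<40)&(abs(Q[...,1]+.12)<.05)];print("bar z",np.median(b[:,2]),"x",np.percentile(b[:,0],[1,99]))
E
```

```text
now 8.19 chute xyz [-0.0354 -0.183 ] 0.0905 F [-0.6  1.3] 9.4 gap 0.0638
-0.1 -0.08 30519 x [ 2.4 21.3] y [-62.2  63.1]
-0.08 -0.06 23297 x [-10.1  18.7] y [-64.2  64.7]
-0.06 -0.045 12184 x [-9.9 14.8] y [-62.5  63.4]
-0.045 -0.03 8359 x [-4.2 38.8] y [-42.9  77.8]
-0.03 -0.02 3803 x [-8.9 34.3] y [-44.1  75.4]
-0.02 -0.01 4325 x [-75.7  32.6] y [-43.6  87.9]
-0.01 0.0 11854 x [-74.8  39.5] y [-54.7  85.6]
0 0.01 7904 x [-78.5  37.1] y [-25.9  85.7]
0.01 0.03 7555 x [-76.8  31.2] y [-10.4  84.6]
rack top z [0.12443445 0.13315356 0.18807388 0.18903345] back y [-0.1630652  -0.16297646 -0.16280606 -0.16233511]
-0.035 -0.1586
-0.015 -0.1631
0.005 -0.1581
0.02 -0.1578
bar z 0.09226018955424992 x [-0.09035014 -0.06178242]
```

Bar measured at z = 92 mm and at the expected x, so the gate is fully down. The rack's back is at chute y ≈ -157 mm. The hand clears the rack top, so I push now.

```bash
python3 - <<'E'
from rig import *; from h import *
sleep(.1)
for y,f in((-.165,.04),(-.13,.05),(-.08,.06),(-.03,.06),(.0,.06),(.037,.06)):
    r=move_l(W(q,(-.0354,y,.0898)),feed=f,until_force=18); s=st(f"{y} {r}")
    if r or s["wrist_force"][2]<3: print("STOP"); break
p,d=camera("side"); cv2.imwrite("pics/s4.png",cv2.resize(p[170:370,230:440,::-1],None,fx=2.8,fy=2.8,interpolation=2))
E
```

```text
-0.165 False 8.94 chute xyz [-0.0333 -0.1676] 0.0908 F [ 0.6 -4.4] 3.9 gap 0.0639
-0.13 False 9.79 chute xyz [-0.0332 -0.1327] 0.0908 F [-0.2 -6.2] 5.0 gap 0.0637
-0.08 False 10.78 chute xyz [-0.0331 -0.0826] 0.0908 F [-0.4 -6.3] 5.4 gap 0.064
-0.03 False 11.76 chute xyz [-0.033  -0.0328] 0.0908 F [ 0.2 -7.3] 5.8 gap 0.0641
0.0 False 12.41 chute xyz [-0.0329 -0.0024] 0.0908 F [ 0.9 -6.8] 6.0 gap 0.064
0.037 False 13.18 chute xyz [-0.0329  0.0345] 0.0908 F [ 0.9 -7.1] 7.5 gap 0.0637
```

View pics/s4.png

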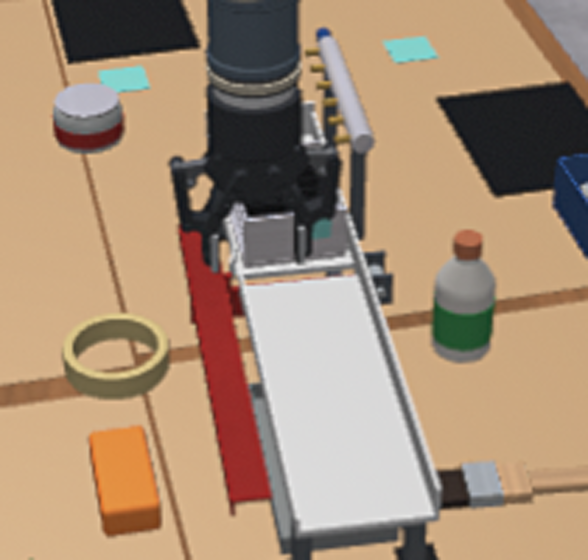

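The view shows the rack beyond the slot, with its back plate at (290,240) past the slot at (295,275), and the bar still down. I'll push a few mm more for margin, measure, back off and release.

```bash
cat >> h.py <<'E'
def rackback():
    from rig import sense,camera
    s=sense(); p,d=camera("wrist"); T=np.eye(4);T[:3,:3]=s["tcp_rot"];T[:3,3]=s["position"]
    F=cloud("wrist",d,camera_params("wrist")["tool_from_camera"]); Q=F@T[:3,:3].T+T[:3,3]; c,sn=np.cos(q[2]),np.sin(q[2]); Q[...,:2]=(Q[...,:2]-q[:2])@np.array([[c,-sn],[sn,c]])
    for x0 in(-.03,-.015,.0,.015,.03):
        k=(d>0)&(abs(Q[...,0]-x0)<.006)&(Q[...,1]>.02)&(Q[...,2]>.115)&(Q[...,2]<.14)&((F[...,0]>.02)|(abs(F[...,2]+.0)>.15)|(abs(F[...,1])>.06))
        if k.sum()>5: print("x",x0,"back y",np.percentile(Q[k][:,1],[1,5]).round(4),"zmax",np.percentile(Q[k][:,2],98).round(4))
    return p,d
E
python3 - <<'E'
from rig import *; from h import *
move_l(W(q,(-.0345,.046,.0898)),feed=.05,until_force=18); st("end"); sleep(.2); rackback()
move_l(W(q,(-.0345,.034,.0898)),feed=.04); st("back")
move_l(W(q,(-.0345,.034,.15)),feed=.05); st("up")
move_l(W(q,(-.0345,.0,.30)),feed=.15); st("clear"); sleep(.5)
move_l(W(q,(-.0345,-.05,.40)),feed=.2); sleep(.3)
p,d=rackback(); cv2.imwrite("pics/w5.png",p[:,:,::-1])
E
```

```text
end 13.56 chute xyz [-0.0322  0.0433] 0.0908 F [-0.6 -7.3] 7.4 gap 0.064
x -0.03 back y [0.0707 0.0722] zmax 0.1336
x -0.015 back y [0.0713 0.0728] zmax 0.1335
x 0.0 back y [0.0719 0.0734] zmax 0.1334
x 0.015 back y [0.0726 0.0741] zmax 0.1335
x 0.03 back y [0.0578 0.0602] zmax 0.1335
back 14.26 chute xyz [-0.0324  0.0361] 0.0907 F [0.9 3.5] 7.2 gap 0.0641
up 15.61 chute xyz [-0.0349  0.034 ] 0.1496 F [-0.1  1.1] -0.3 gap 0.0639
clear 16.78 chute xyz [-0.0351  0.0003] 0.2992 F [-0.4  0.1] -0.4 gap 0.0641
x -0.03 back y [0.0542 0.0553] zmax 0.1337
x -0.015 back y [0.0549 0.0565] zmax 0.1337
x 0.0 back y [0.0555 0.0574] zmax 0.1338
x 0.015 back y [0.0559 0.0576] zmax 0.1338
x 0.03 back y [0.0568 0.0586] zmax 0.1338
```

View pics/w5.png

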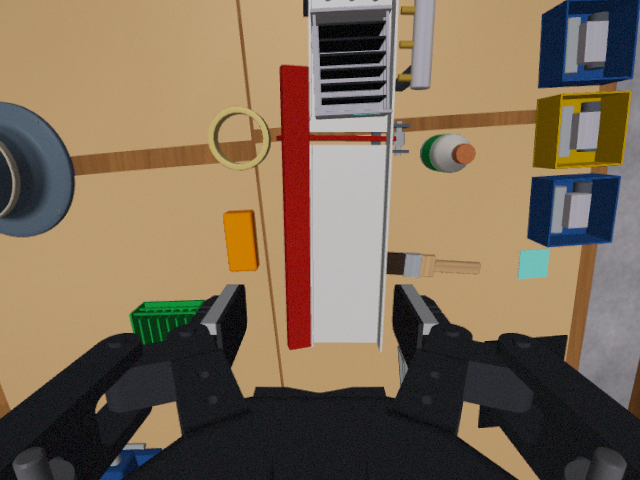

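The view shows the rack at (350,65) beyond the raised blade at (340,137). Other things are in place. One numeric check of the gate, then hand in.

```bash
python3 - <<'E'
from rig import *; from h import *
s=sense(); p,d=camera("wrist"); T=np.eye(4);T[:3,:3]=s["tcp_rot"];T[:3,3]=s["position"]
P=cloud("wrist",d,T@camera_params("wrist")["tool_from_camera"]); m=(d>0)&(p[...,0]>130)&(p[...,1]<40)&(P[...,2]>.06)&(P[...,0]<.5)
z=np.percentile(P[m][:,2],[5,50,95]); print("bar z",z); st("")
if z[1]>.132: finish_job(); print("handed in")
E
```

```text
bar z [0.13255985 0.13687078 0.14090679]
 18.39 chute xyz [-0.0346 -0.0497] 0.3996 F [0.8 0.4] 0.2 gap 0.0645
the job is handed in; nothing more can be done
handed in
```

The rack of black coupons is now beyond the gate and the gate has sprung up behind it; I handed the job in at about 18.4 s of the 51 s. One finger held the bar down at its stop while the other pushed the rack along the chute. I then backed off about 7 mm (12 mm commanded) and lifted clear.

- **Gate while pushing:** before the push the bar measured z = 92 mm, its fully-down height. During the push the upward force on the tool was 4–7.5 N. I measured no contact force on the gate or rack directly.
- **Rack at the end:** its back plate is at chute y of about 55 mm, roughly 25 mm past the gate's plane. It is turned about 0.04 rad, and its top at about 133 mm shows it flat on the floor.
- **Gate at the end:** the bar is back at z = 137 mm, against 136 mm when up.
- **Bystanders:** none appeared to have moved in the last picture. It does not show the spray bottle or the wax tin; the side view before the release still showed the tin, but I did not check the bottle again.

Three readings disagreed:
- **First scene-camera fit of the chute:** it was off by about 10 mm, so I used the wrist-camera fit, which matched the given sizes.
- **Fingertip position:** with the gripper open 64 mm, the tips were level with the TCP rather than well ahead of it. I therefore pressed by force, not by a set height.
- **Rack check before release:** most of that reading, about 72 mm, was hidden by the fingers and is not reliable. The measurement after release is the one above.

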